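Change over the tilt-out bins on the bakery bench

TASK

Three steel tilt-out bin units stand side by side on the bench, a broad one and two slim ones. Push the slim bin that was left hanging open back until it clicks shut, and tip the broad bin fully forward to its stop so the baker can reach the cutters in it. Leave the other slim bin shut, and do not shift or tip the white jar.

Things in the scene. Friction and masses are not known exactly. Their poses are not given: they have to be found in the camera images.
- broad_pull (a point): Centre of the broad bin's pull: level 10 mm round bar, 100 mm long (y), 45 mm before the 148 mm wide front face, 10 mm above its top edge. z up the face, x from bar to face. The bin pivots about its foot, the y line at x 61, z -135 mm. Tilt = angle of z from vertical: 0 shut (as it starts), 0.70 rad fully forward (leaning to -x). White bin; fixed steel housing 130 x 150 x 165 mm, its top 10 mm above the shut bar.
- slim_pull (a point): Same pull on the slim bin left open: bar 66 mm long, face 88 mm wide, housing 90 mm wide; axes, offsets, pivot and tilt as for the broad one. Starts at tilt 0.35 to 0.60 rad. Each bin stays at any tilt (1 to 2 N moves it); in the last 0.17 rad before shut a sprung catch resists (2 to 3 N at the pull, both ways) and snaps it home from 0.06 rad.
- shut_pull (a point): Same pull on the other slim bin, sized as the open slim one; starts shut (tilt 0) and is to stay shut. The three units stand in any order on an 18 mm plank, some 175 mm apart, pulls towards the robot.
- jar_center (a point): Centre, half-way up, of a loose white ceramic jar with a steel lid, 84 mm in diameter and 130 mm tall, standing upright on the bench to the left of the bins; z along its axis. A bystander.

How it is judged:
By the outcome, as a careful person would: the job done as asked, in the order asked, and still so for the second after the job is handed in, with the robot touching nothing.
It also fails if it takes over 45 s, if anything falls off the work surface, if the arm or the gripper's body presses on something with over 40 N, if the wrist force passes 120 N, or if a joint passes its speed limit or range.

ROBOT

A 7-joint arm with a two-finger parallel gripper is mounted at the origin on the work surface. World frame = base frame: x ahead of the robot, y to its left, z up, the work surface at z = 0. Lengths are in m, angles in rad, forces in N, time in s.
With the tool pointing down it reaches from about 0.4 to 0.85 m from the base axis. Payload 10.4 kg.
Tool frame: the origin (TCP) lies at the very end of the fingers, on their centre line; the grasp point (between the pads) lies manip.hold_point_z behind it (manip.hold_point_z is the distance from the TCP to the grasp point, in m); z points along the fingers, y is the direction in which the jaws open and shut (so a half turn about z gives the same grasp; the last joint's range is limited). The gripper opens to 85 mm and grips with 20 to 120 N. Pads are 22 mm wide; open, the fingers measure 114 mm over their backs; the gripper's body (76 mm by 85 mm) begins 54 mm behind the grasp point. The pads swing forward as they close: fully open they stand 13 mm farther back than shut.
Start: joints at [-1.358, 0.332, -0.065, 1.46, 0.022, 1.35, -0.088], TCP at [0.146, 0.608, 0.21] pointing down, gripper open.
Joint ranges: [-2.6, 2.6], [-0.5, 2.12], [-1.47, 1.34], [0.16, 2.42], [-1.27, 4.41], [0.06, 2.06], [-2.6, 2.6]. Speed limits (rad/s): [2.22, 2.22, 2.79, 2.79, 3.14, 3.14, 3.14].

INTERFACE

Orientations are given as a unit quaternion [x, y, z, w].
In Python, from workcell import manip gives the robot as it stands.
- The arm moves only by the tool jog_arm, never from a script. Its arguments are lists of equal length, an entry for each row: "translation": the shift along the world's x, y, z in mm, a list of three; "turn": the turn about the world's z in degrees. In form: {"translation": [[x, y, z], ...], "turn": [turn, ...]}. A call has 1 to 12 rows; each row is the pose to reach, as a shift and turn from the pose measured when the call began; what a row does not reach only later rows make up. A row lasts 1/12 s, in which the tool goes at most 41.7 mm and 7.16 degrees, less where a joint would pass 70% of its speed; a pose out of reach is approached as far as the arm can. A call with a gripper value outside its range is refused whole. "grip" is the finger opening in mm, from 0 to 85.4, set as the call begins (left out, the last holds). The fingers move at their own pace and stop on an object; "grip_force" is the grip in N (left out, the last holds). Time passes only in rows, so rows that repeat a pose let the fingers close. It gives the time, the measured TCP pose, the force and the opening at its end, in the units of the state.
- manip.get_obs(): the state, without advancing time (a new reading comes with each control period).
- manip.camera(name): name is "scene" or "top"; returns a dict with "frame" (384x512x3 uint8, red, green, blue), "mtx" (3x3 intrinsics, pixels), "pose" (4x4, takes a point from camera to world coordinates). Camera axes: x right, y down, z forward; pixel columns grow to the right and rows downward; lengths in m; the calibration is good to about 2 mm. A picture is of the moment at which its call begins. There is no depth.
- manip.hand_in(): hands the job in, once; it reports no verdict.
Trained networks look in a picture, given as the dict that the camera call returned (one of the last four; its "shot" number tells which), for a name from the list of things; names that differ only in an ending like _2 or _b are one class to them, and where a whole thing is asked for, a point or a joint stands for the part that bears it (a point fixed in the world has none). Each returns a list of dicts, best first, with "confidence" (0 to 1); they miss things now and then, are a little off and sometimes report something else, mostly with a low value. They report only what shows in the picture. A call takes as long as a camera call.
- manip.outline_of(picture, label): "mask" (384x512 bool, what is visible of it) and "extent" ([left, top, right, bottom] in pixels, round what is visible of it).
- manip.pinpoint(picture, label): "at" ([column, row] in pixels: a listed point, or the origin of a listed thing).
The state is a dict: "clock": time; "joint_pos": joint angles; "joint_velocities": joint speeds; "tau": joint torques, N m; "position": TCP position; "ee_rot": TCP orientation; "ft_force": force on the tool from outside, world axes, zero at the start; "torque": the same for the moment, N m; "grip_width": opening from 0.0 (shut) to 1.0 (fully open).
Only numpy, scipy, OpenCV 4.12 (cv2) and the standard library are available. Lean on these libraries where they do the work, as an engineer would, in place of code of your own. Each camera call takes 0.05 s, during which the arm holds its last target. There are 200 camera calls.

## Working session

There is one attempt and no reset: what is moved stays moved. The work goes in short steps, Python scripts to look and compute and a tool call to move; the robot and the scene stay as the last step left them, time stands still between calls to the robot, and variables do not carry over. Pictures are saved under pics/ and viewed, about 8 in all and at most 12, crops included, and the job is handed in when it is done.

Besides the shell and the picture viewer there is one more tool, called by a JSON object that holds its "name" and its "arguments", one argument or row to a line. jog_arm: Moves the arm, as the interface text tells. Its arguments: {"type":"object","properties":{"translation":{"type":"array"},"turn":{"type":"array"},"grip":{"type":"number"},"grip_force":{"type":"number"}},"required":["translation","turn"]}

```bash
mkdir -p pics
cat > h.py <<'E'
import numpy as np, cv2
from workcell import manip
def ray(p,uv):
    K,T=np.array(p["mtx"]),np.array(p["pose"])
    d=T[:3,:3]@np.linalg.solve(K,[uv[0],uv[1],1.]); return T[:3,3],d/np.linalg.norm(d)
def tri(rs):
    A=sum(np.eye(3)-np.outer(d,d) for o,d in rs); b=sum((np.eye(3)-np.outer(d,d))@o for o,d in rs)
    x=np.linalg.solve(A,b); return x,[round(float(np.linalg.norm((np.eye(3)-np.outer(d,d))@(x-o)))*1e3,1) for o,d in rs]
def proj(p,X):
    K,T=np.array(p["mtx"]),np.array(p["pose"]); c=T[:3,:3].T@(np.array(X)-T[:3,3]); q=K@c; return q[:2]/q[2]
def save(p,n,crop=None,s=1):
    f=p["frame"][:,:,::-1]
    if crop: l,t,r,b=crop; f=f[t:b,l:r]
    cv2.imwrite("pics/"+n,cv2.resize(f,None,fx=s,fy=s,interpolation=cv2.INTER_CUBIC))
E
python3 - <<'E'
from h import *
P={n:manip.camera(n) for n in("scene","top")}
both=np.hstack([P[n]["frame"] for n in P]); 
for n in P: save(P[n],n+"0.png",s=1.5)
for n in P: print(n,np.round(P[n]["pose"],3).tolist())
for l in("broad_pull","slim_pull","shut_pull","jar_center"):
    D={n:manip.pinpoint(P[n],l) for n in P}
    for n in D: print(l,n,[(np.round(d["at"],1).tolist(),round(d["confidence"],2)) for d in D[n]])
    if all(D.values()): print(tri([ray(P[n],D[n][0]["at"]) for n in D]))
print(manip.hold_point_z,manip.get_obs())
E
```

```text
scene [[-0.871, 0.341, -0.355, 0.843], [0.492, 0.599, -0.632, 0.706], [-0.003, -0.725, -0.689, 0.794], [0.0, 0.0, 0.0, 1.0]]
top [[0.021, -0.995, 0.096, 0.453], [-1.0, -0.023, -0.018, 0.146], [0.02, -0.095, -0.995, 0.983], [0.0, 0.0, 0.0, 1.0]]
broad_pull scene [([215.3, 157.2], 0.83)]
broad_pull top [([323.0, 176.6], 0.59)]
(array([ 0.54975087, -0.02234417,  0.17075313]), [0.3, 0.3])
slim_pull scene [([264.5, 212.0], 0.94), ([196.0, 122.6], 0.64)]
slim_pull top [([237.5, 184.7], 0.83)]
(array([0.52666125, 0.1637108 , 0.13775916]), [5.8, 5.8])
shut_pull scene [([194.3, 118.7], 0.7)]
shut_pull top [([402.7, 181.5], 0.72)]
(array([ 0.53788519, -0.18562532,  0.18423099]), [4.8, 4.8])
jar_center scene [([375.0, 296.3], 0.64)]
jar_center top [([125.3, 227.3], 0.8)]
(array([0.42588122, 0.42445313, 0.08026652]), [7.2, 7.2])
0.0187 {'clock': 0.5, 'joint_pos': array([-1.35763077,  0.33221519, -0.06467718,  1.46014686,  0.02156965,
        1.34988711, -0.08848556]), 'joint_velocities': array([ 5.48470746e-04, -1.69312021e-03, -6.92846875e-04, -2.50169786e-05,
        1.38852357e-03,  1.23496933e-03,  6.64899329e-04]), 'tau': array([-4.84309967e-04, -6.24752426e+01,  4.90515470e-02, -3.91559565e+01,
        1.64094596e-02,  2.43437404e-03, -3.41110615e-05]), 'position': array([0.14597899, 0.60771729, 0.21040556]), 'ee_rot': array([ 1.17614691e-01,  9.93059305e-01,  1.95825771e-05, -1.69097957e-05]), 'ft_force': array([-0.15359066,  0.3020099 ,  1.07805608]), 'torque': array([-0.01170231,  0.00210248, -0.04189666]), 'grip_width': 1.001726964636778}
```

View pics/scene0.png

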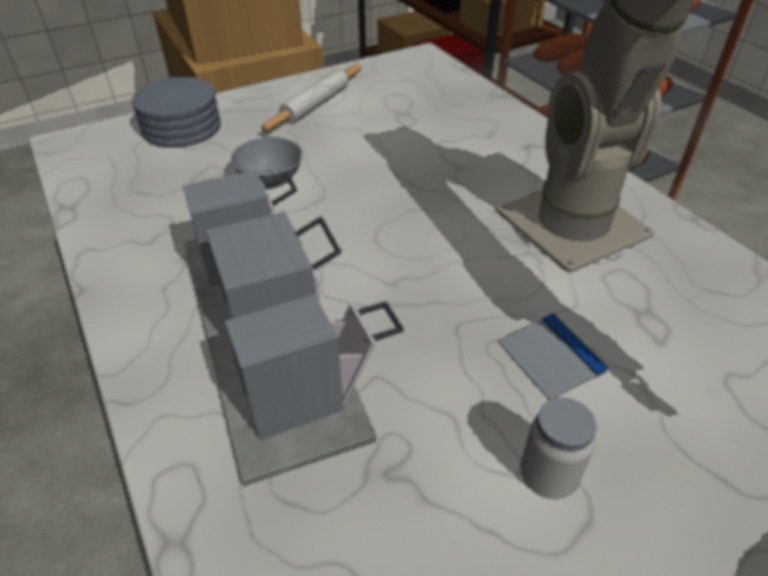

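View pics/top0.png

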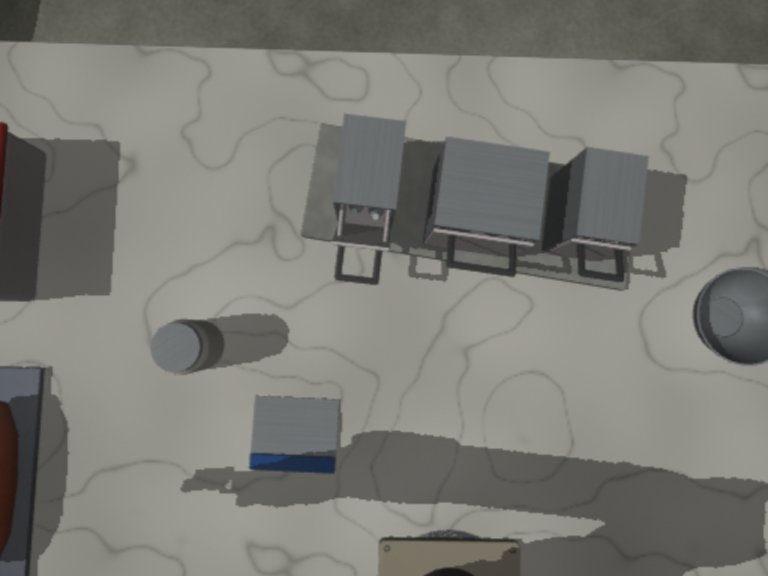

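The open slim bin is at the left (bar near (237,185) in the top image). The broad bin is in the middle, with its bar near (323,177), and the shut slim bin is at the right. The jar is well clear to the left. Bar heights fit: broad bar at z 0.171 against 0.173 expected, slim bar at z 0.138, which gives tilt of about 0.4. The units are yawed about -6°.

I'll move in with the fingers closed and the jaw axis along the bar, then push the bar from the front.

{"name": "jog_arm", "arguments": {
  "translation": [
    [25,-36,0],
    [50,-72,0],
    [75,-108,0],
    [100,-144,0],
    [125,-180,0],
    [150,-216,0],
    [175,-252,0],
    [200,-288,0],
    [225,-324,0],
    [250,-360,0],
    [275,-396,0],
    [294,-433,0]
  ],
  "turn": [1,2,3,4,5,6,7,7.5,7.5,7.5,7.5,7.5],
  "grip": 0
}}

```text
clock: 1.5
position: [0.4293, 0.1934, 0.2108]
ee_rot: [0.052, 0.999, 0.0, 0.0]
ft_force: [1.3, 0.5, 0.6]
grip_width: -0.003
```

{"name": "jog_arm", "arguments": {
  "translation": [
    [5,-7,-20],
    [10,-14,-40],
    [15,-20,-60],
    [20,-22,-80],
    [25,-22,-95],
    [25,-22,-95],
    [25,-22,-95]
  ],
  "turn": [0,0,0,0,0,0,0]
}}

```text
clock: 2.08
position: [0.4539, 0.1712, 0.1157]
ee_rot: [0.053, 0.999, -0.0, -0.0]
ft_force: [0.3, -0.8, 0.2]
grip_width: -0.002
```

Run:
```python
from h import *
P={n:manip.camera(n) for n in("scene","top")}
o=manip.get_obs();print(o["position"],o["clock"],o["ft_force"])
for n in P: print(n,proj(P[n],o["position"]))
for l in("slim_pull","broad_pull"):
    D={n:manip.pinpoint(P[n],l) for n in P}
    for n in D: print(l,n,[(np.round(d["at"],1).tolist(),round(d["confidence"],2)) for d in D[n]])
    if all(D.values()): print(tri([ray(P[n],D[n][0]["at"]) for n in D]))
a=cv2.resize(P["scene"]["frame"][130:310,120:320],(500,450)); b=cv2.resize(P["top"]["frame"][60:240,200:320],(300,450))
cv2.imwrite("pics/near1.png",np.hstack([a,b])[:,:,::-1])
```

```text
[0.45458352 0.17182868 0.11687485] 2.1833 [-0.3393321   0.00883596  0.01969484]
scene [290.884869   208.99399432]
top [231.70485253 219.51175783]
slim_pull scene [([262.8, 211.8], 0.88)]
slim_pull top [([233.9, 185.9], 0.72)]
(array([0.52773917, 0.16847688, 0.14242764]), [0.6, 0.6])
broad_pull scene [([216.9, 158.8], 0.52)]
broad_pull top [([320.2, 180.0], 0.61)]
(array([ 0.54492513, -0.01867501,  0.16591441]), [2.1, 2.1])
```

View pics/near1.png

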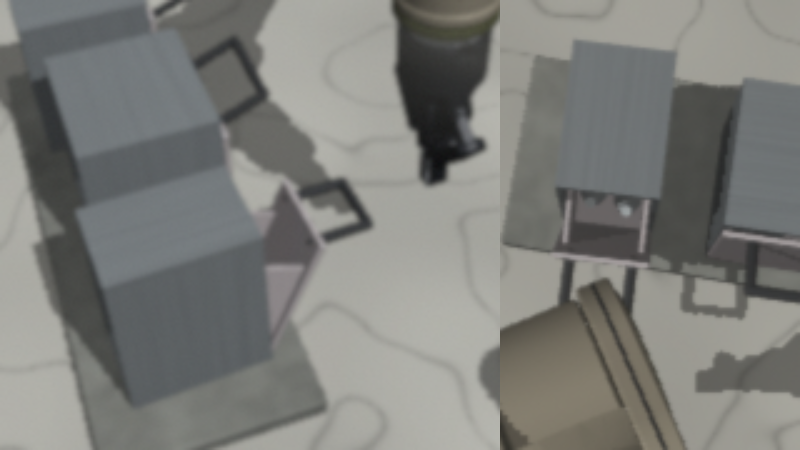

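Slim bar at (0.528, 0.168, 0.142), residual 0.6 mm. The crop shows the closed fingers in front of the bar and level with it, so I can push.

{"name": "jog_arm", "arguments": {
  "translation": [
    [20,-2,0],
    [38,-4,0],
    [48,-5,0],
    [54,-6,0],
    [60,-6,2],
    [66,-7,5],
    [72,-7,9],
    [78,-8,13],
    [84,-8,17],
    [89,-9,21],
    [94,-9,24],
    [97,-10,26]
  ],
  "turn": [0,0,0,0,0,0,0,0,0,0,0,0]
}}

```text
clock: 3.38
position: [0.5523, 0.1619, 0.1432]
ee_rot: [0.052, 0.999, 0.001, 0.001]
ft_force: [-0.4, -0.3, -0.4]
grip_width: -0.001
```

{"name": "jog_arm", "arguments": {
  "translation": [
    [2,0,0],
    [4,0,0],
    [6,-1,1],
    [6,-1,1]
  ],
  "turn": [0,0,0,0]
}}

```text
clock: 3.72
position: [0.5584, 0.1607, 0.1441]
ee_rot: [0.052, 0.999, 0.001, 0.001]
ft_force: [-0.5, 0.1, 0.5]
grip_width: -0.003
```

Run:
```python
from h import *
P={n:manip.camera(n) for n in("scene","top")}
for l in("slim_pull",):
    D={n:manip.pinpoint(P[n],l) for n in P}
    for n in D: print(l,n,[(np.round(d["at"],1).tolist(),round(d["confidence"],2)) for d in D[n]])
    if all(D.values()): print(tri([ray(P[n],D[n][0]["at"]) for n in D]))
save(P["scene"],"near2.png",(120,100,320,280),3)
```

```text
slim_pull scene [([263.0, 209.7], 0.73)]
slim_pull top []
```

View pics/near2.png

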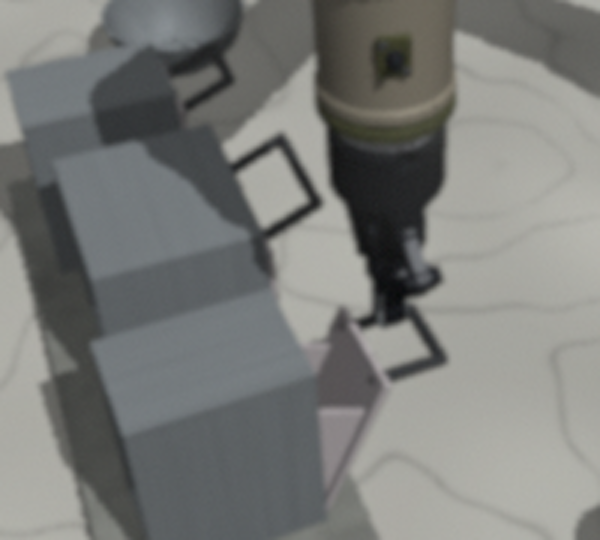

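Run:
```python
from h import *
P={n:manip.camera(n) for n in("scene","top")}
o=manip.get_obs();print(o["position"],o["ft_force"])
for n in P: print(n,proj(P[n],o["position"]))
print(tri([ray(P["scene"],(262.5,211.7)),ray(P["top"],(238,187.3))]))
print(tri([ray(P["scene"],(268.5,220)),ray(P["top"],(224.5,186.3))]),'near end')
print(tri([ray(P["scene"],(256.5,203.5)),ray(P["top"],(252.5,188.7))]),'far end')
# model: shut bar S at z .173, tilt t
u=np.array([np.cos(-.105),np.sin(-.105)])
for t in(.35,.4,.45,.5,.55,.6):
    dx=-61*np.cos(t)-135*np.sin(t)+61; z=.038+(135*np.cos(t)-61*np.sin(t))/1e3
    o_,d=ray(P["scene"],(262.5,211.7)); X=o_+d*(z-o_[2])/d[2]
    print(t,np.round(X,4),"pred top",np.round(proj(P["top"],X),1),"shut",np.round(X[:2]-u*dx/1e3,4))
save(P["top"],"top2.png",(190,60,350,220),3.75)
```

```text
[0.55813016 0.16101863 0.1441521 ] [ 0.14080407 -0.12887951 -0.25525681]
scene [248.69992367 214.06938071]
top [237.4722148  172.37510839]
(array([0.52475654, 0.16009693, 0.13373597]), [1.6, 1.6])
(array([0.52646758, 0.18979526, 0.13555089]), [1.2, 1.2]) near end
(array([0.52234167, 0.12795178, 0.13030089]), [2.0, 2.0]) far end
0.35 [0.5284 0.1694 0.1439] pred top [233.3 185.7] shut [0.5708 0.165 ]
0.4 [0.5258 0.1651 0.1386] pred top [235.3 187.2] shut [0.5733 0.1601]
0.45 [0.5232 0.1605 0.133 ] pred top [237.4 188.6] shut [0.5755 0.155 ]
0.5 [0.5203 0.1557 0.1272] pred top [239.5 190.1] shut [0.5773 0.1497]
0.55 [0.5174 0.1507 0.1212] pred top [241.7 191.7] shut [0.5787 0.1443]
0.6 [0.5144 0.1456 0.115 ] pred top [244.  193.3] shut [0.5796 0.1387]
```

View pics/top2.png

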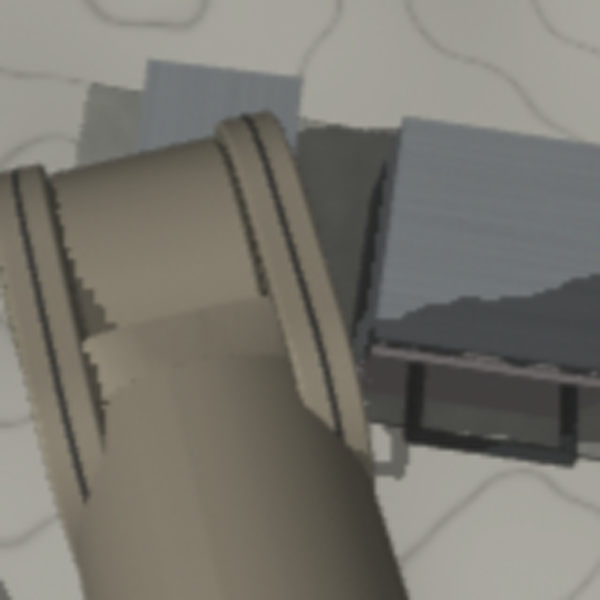

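The finger rode over the bar, and the bin has not moved. Better pixels put the bar at z ≈ 0.134, and the fingertip shows about 6 px higher than the TCP projects. I'll lift, back off, and push again lower.

{"name": "jog_arm", "arguments": {
  "translation": [
    [0,0,20],
    [0,0,40],
    [-30,2,40],
    [-60,4,40],
    [-95,6,40],
    [-103,6,10],
    [-103,6,-20],
    [-103,6,-46],
    [-103,6,-49],
    [-103,6,-49]
  ],
  "turn": [0,0,0,0,0,0,0,0,0,0]
}}

```text
clock: 4.85
position: [0.4543, 0.1665, 0.0945]
ee_rot: [0.052, 0.999, 0.0, 0.0]
ft_force: [-0.5, -0.1, 0.5]
grip_width: 0.001
```

{"name": "jog_arm", "arguments": {
  "translation": [
    [20,-2,0],
    [36,-4,0],
    [46,-5,0],
    [51,-5,0],
    [56,-6,0],
    [60,-6,0],
    [64,-7,0],
    [68,-7,0]
  ],
  "turn": [0,0,0,0,0,0,0,0]
}}

```text
clock: 5.52
position: [0.5206, 0.1603, 0.0947]
ee_rot: [0.052, 0.999, 0.0, -0.002]
ft_force: [-5.5, 0.2, 3.6]
grip_width: 0.001
```

Run:
```python
from h import *
P={n:manip.camera(n) for n in("scene",)}
o=manip.get_obs();print(o["position"],o["ft_force"])
print(proj(P["scene"],o["position"]))
save(P["scene"],"near3.png",(180,130,320,250),4)
```

```text
[0.52176096 0.16018557 0.09480668] [-3.00824706  1.22247525  4.05130709]
[262.8498999  222.97580941]
```

View pics/near3.png

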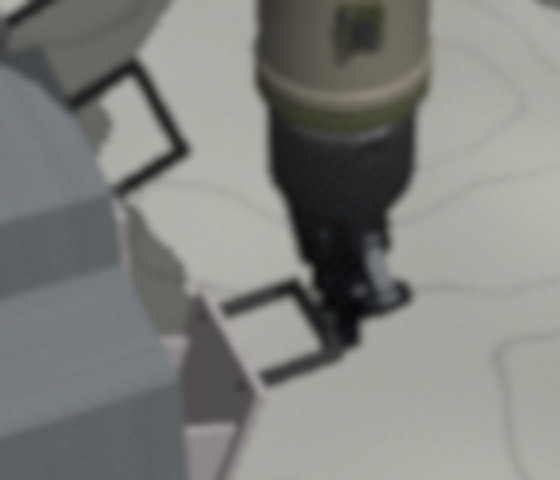

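The fingers now bear on the bar from the front, with Fx about -3 to -5 N. Continuing along the arc.

{"name": "jog_arm", "arguments": {
  "translation": [
    [4,0,3],
    [8,-1,6],
    [12,-1,9],
    [16,-2,12],
    [20,-2,15],
    [24,-2,18],
    [28,-3,20],
    [31,-3,22]
  ],
  "turn": [0,0,0,0,0,0,0,0]
}}

```text
clock: 6.23
position: [0.5537, 0.1569, 0.1172]
ee_rot: [0.052, 0.999, 0.001, -0.0]
ft_force: [-0.0, 0.1, 0.7]
grip_width: 0.004
```

{"name": "jog_arm", "arguments": {
  "translation": [
    [2,0,1],
    [4,0,2],
    [6,-1,3],
    [6,-1,3]
  ],
  "turn": [0,0,0,0]
}}

```text
clock: 6.57
position: [0.5603, 0.1557, 0.1204]
ee_rot: [0.052, 0.999, 0.001, 0.0]
ft_force: [-0.2, 0.1, -0.6]
grip_width: -0.0
```

Run:
```python
from h import *
P={n:manip.camera(n) for n in("scene",)}
o=manip.get_obs();print(o["position"],o["ft_force"])
print([(d["at"],d["confidence"]) for d in manip.pinpoint(P["scene"],"slim_pull")])
print(proj(P["scene"],(.5755,.155,.173)),proj(P["scene"],(.5733,.160,.173)))
save(P["scene"],"near4.png",(160,110,300,230),4)
```

```text
[0.55999287 0.15573487 0.12023737] [-0.66043992 -0.63344772 -1.11732815]
[([237.9, 204.1], 0.93)]
[239.90691598 205.83908285] [241.93387282 206.94117344]
```

View pics/near4.png

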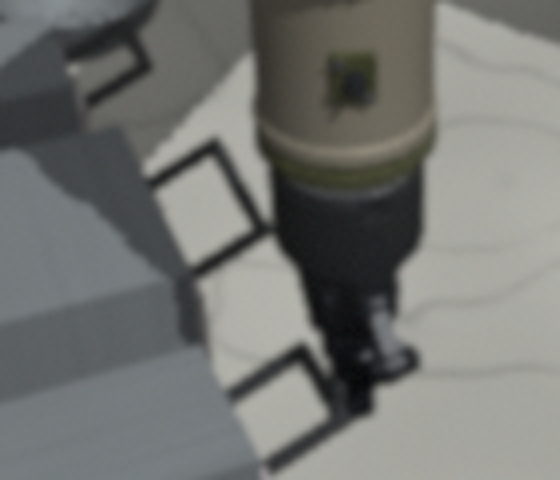

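The bin has snapped ahead of the fingers: bar at (237.9, 204.1), against (240, 206) predicted for shut. I'll confirm with a gentle nudge, then lift and go to the broad bin.

{"name": "jog_arm", "arguments": {
  "translation": [
    [2,0,0],
    [4,0,0],
    [6,-1,0]
  ],
  "turn": [0,0,0]
}}

```text
clock: 6.92
position: [0.5632, 0.1558, 0.1199]
ee_rot: [0.051, 0.999, 0.001, -0.003]
ft_force: [-23.2, 2.2, 15.6]
grip_width: -0.001
```

Hard stop at about -23 N, so the bin is shut. Retreating and re-measuring the broad bar.

{"name": "jog_arm", "arguments": {
  "translation": [
    [-8,1,0],
    [-25,2,0],
    [-45,4,10],
    [-60,5,40],
    [-75,5,75],
    [-90,5,110],
    [-100,5,130],
    [-100,5,130]
  ],
  "turn": [0,0,0,0,0,0,0,0]
}}

```text
clock: 7.58
position: [0.4637, 0.1618, 0.2548]
ee_rot: [0.051, 0.999, 0.003, -0.0]
ft_force: [0.9, 0.4, -0.2]
grip_width: 0.002
```

Run:
```python
from h import *
P={n:manip.camera(n) for n in("scene","top")}
o=manip.get_obs();print(o["position"],o["clock"])
for l in("broad_pull","slim_pull","shut_pull"):
    for n in P:
        for d in manip.pinpoint(P[n],l):
            c,r=ray(P[n],d["at"]); print(l,n,np.round(d["at"],1),round(d["confidence"],2),np.round(c+r*(.173-c[2])/r[2],4))
a=cv2.resize(P["scene"]["frame"][100:250,170:290],(360,450)); b=cv2.resize(P["top"]["frame"][80:230,200:340],(420,450))
cv2.imwrite("pics/near5.png",np.hstack([a,b])[:,:,::-1])
```

```text
[0.46334059 0.16105228 0.25050259] 7.6833
broad_pull top [321.9 177.8] 0.87 [ 0.5471 -0.0197  0.173 ]
slim_pull scene [240.4 204.9] 0.83 [0.5733 0.153  0.173 ]
slim_pull top [240.6 160.9] 0.59 [0.5793 0.1544 0.173 ]
shut_pull scene [194.9 117.4] 0.45 [ 0.5251 -0.2025  0.173 ]
shut_pull top [401.8 182.6] 0.55 [ 0.5408 -0.1913  0.173 ]
```

View pics/near5.png

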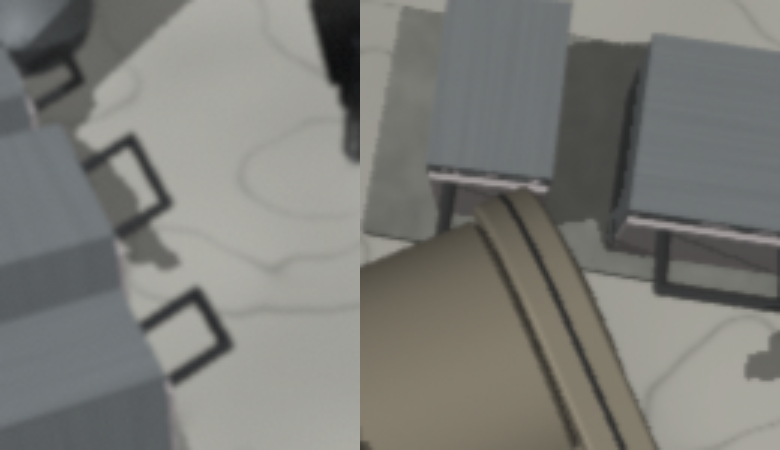

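The slim bin's face is flush in both views. Broad bar at about (0.547, -0.020, 0.173). Next is to put the closed fingers into the 40 mm gap behind it, aiming for (0.572, -0.023).

{"name": "jog_arm", "arguments": {
  "translation": [
    [11,-18,0],
    [22,-37,0],
    [33,-55,0],
    [44,-74,0],
    [55,-92,0],
    [66,-110,0],
    [77,-129,0],
    [88,-147,0],
    [99,-166,0],
    [109,-184,0],
    [109,-184,-5],
    [109,-184,-5]
  ],
  "turn": [0,0,0,0,0,0,0,0,0,0,0,0]
}}

```text
clock: 8.98
position: [0.5718, -0.0247, 0.2423]
ee_rot: [0.053, 0.999, -0.001, -0.005]
ft_force: [0.3, 0.4, 0.3]
grip_width: -0.002
```

{"name": "jog_arm", "arguments": {
  "translation": [
    [0,0,-15],
    [0,0,-30],
    [0,0,-43],
    [0,0,-43]
  ],
  "turn": [0,0,0,0]
}}

```text
clock: 9.32
position: [0.57, -0.0234, 0.1965]
ee_rot: [0.052, 0.999, -0.001, -0.007]
ft_force: [-0.5, 0.3, 0.7]
grip_width: -0.004
```

Run:
```python
from h import *
P={n:manip.camera(n) for n in("scene","top")}
o=manip.get_obs();print(o["position"],o["clock"],o["ft_force"])
print(proj(P["scene"],o["position"]))
save(P["scene"],"near6.png",(160,70,280,190),4.5)
```

```text
[ 0.57142453 -0.02386106  0.19927546] 9.4167 [1.17169298 0.16219699 0.29317741]
[205.64113102 150.17735604]
```

View pics/near6.png

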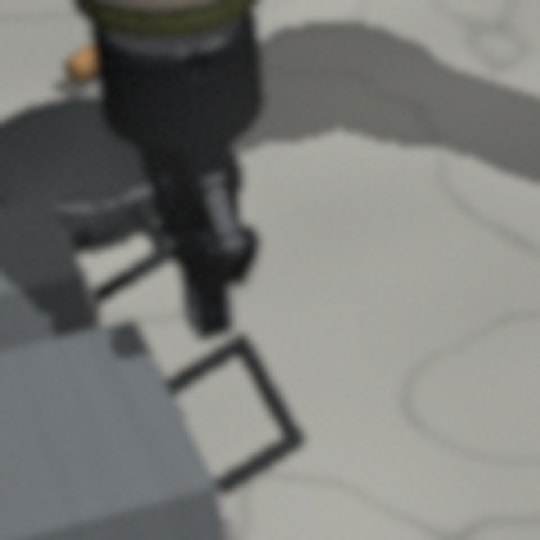

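The fingertip is at (206,144) above the loop and lines up with the gap. Descending.

{"name": "jog_arm", "arguments": {
  "translation": [
    [0,0,-12],
    [0,0,-25],
    [0,0,-38],
    [0,0,-50],
    [0,0,-62],
    [0,0,-64]
  ],
  "turn": [0,0,0,0,0,0]
}}

```text
clock: 9.92
position: [0.5704, -0.0236, 0.1331]
ee_rot: [0.052, 0.999, -0.001, -0.007]
ft_force: [-0.5, 0.4, -0.3]
grip_width: 0.001
```

{"name": "jog_arm", "arguments": {
  "translation": [
    [-4,0,0],
    [-8,1,0],
    [-11,1,0],
    [-14,1,0]
  ],
  "turn": [0,0,0,0]
}}

```text
clock: 10.25
position: [0.5573, -0.0226, 0.1339]
ee_rot: [0.052, 0.999, -0.001, -0.005]
ft_force: [12.7, -0.9, -9.9]
grip_width: 0.0
```

Contact with the back of the bar. Following the arc forward and down.

{"name": "jog_arm", "arguments": {
  "translation": [
    [-4,0,-5],
    [-8,1,-7],
    [-14,1,-11],
    [-20,2,-15],
    [-26,3,-20],
    [-31,3,-24]
  ],
  "turn": [0,0,0,0,0,0]
}}

```text
clock: 10.75
position: [0.5253, -0.0191, 0.1092]
ee_rot: [0.052, 0.999, -0.001, -0.005]
ft_force: [0.8, 0.9, 0.3]
grip_width: 0.002
```

{"name": "jog_arm", "arguments": {
  "translation": [
    [-5,1,-5],
    [-11,1,-11],
    [-16,2,-17],
    [-20,2,-22],
    [-25,3,-28],
    [-29,3,-34]
  ],
  "turn": [0,0,0,0,0,0]
}}

```text
clock: 11.25
position: [0.4959, -0.0161, 0.0747]
ee_rot: [0.052, 0.999, -0.001, -0.005]
ft_force: [0.5, 0.4, 0.5]
grip_width: 0.001
```

Run:
```python
from h import *
P={n:manip.camera(n) for n in("scene","top")}
o=manip.get_obs();print(o["position"],o["clock"],o["ft_force"])
D={n:manip.pinpoint(P[n],"broad_pull") for n in P}
for n in D: print(n,[(d["at"],d["confidence"]) for d in D[n]])
if all(D.values()): print(tri([ray(P[n],D[n][0]["at"]) for n in D]))
save(P["scene"],"near7.png",(160,90,300,210),4)
```

```text
[ 0.4952218  -0.01607943  0.07417251] 11.35 [ 1.06890485  0.59856486 -0.48784046]
scene [([240.7, 168.7], 0.83)]
top [([313.1, 212.7], 0.91)]
(array([ 0.47889628, -0.01626591,  0.10823445]), [5.8, 5.8])
```

View pics/near7.png

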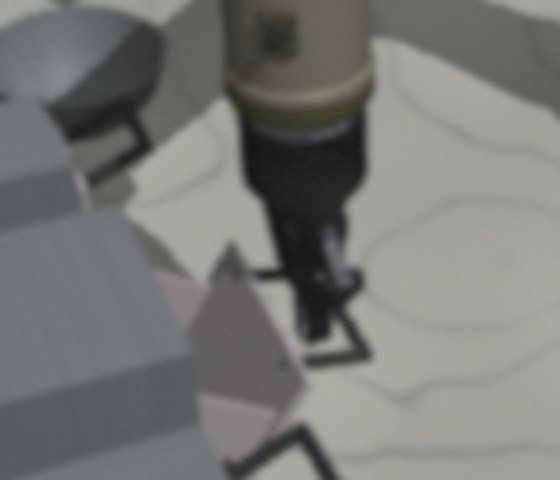

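The broad bin is nearly fully forward (tilt about 0.64, bar at (0.479, -0.016, 0.108)). Continuing in small steps to the stop.

{"name": "jog_arm", "arguments": {
  "translation": [
    [-2,0,-3],
    [-4,0,-5],
    [-6,1,-8],
    [-8,1,-10]
  ],
  "turn": [0,0,0,0]
}}

```text
clock: 11.78
position: [0.4901, -0.0156, 0.0654]
ee_rot: [0.052, 0.999, -0.001, -0.003]
ft_force: [13.0, -1.0, -7.5]
grip_width: -0.004
```

{"name": "jog_arm", "arguments": {
  "translation": [
    [-3,0,-2],
    [-4,0,-2],
    [-4,0,-2]
  ],
  "turn": [0,0,0]
}}

```text
clock: 12.03
position: [0.4896, -0.0156, 0.0643]
ee_rot: [0.052, 0.999, -0.001, 0.001]
ft_force: [15.6, -1.0, -10.2]
grip_width: 0.003
```

Hard stop: no further motion under 15 N, at the x expected for 0.70 rad. I'll ease off the bar inside the gap, then lift straight out.

{"name": "jog_arm", "arguments": {
  "translation": [
    [3,0,0],
    [6,-1,0],
    [7,-1,0],
    [7,-1,0]
  ],
  "turn": [0,0,0,0]
}}

```text
clock: 12.37
position: [0.4964, -0.0167, 0.0641]
ee_rot: [0.052, 0.999, -0.001, 0.0]
ft_force: [-1.0, 0.5, -0.7]
grip_width: -0.001
```

{"name": "jog_arm", "arguments": {
  "translation": [
    [0,0,12],
    [0,0,25],
    [0,0,45],
    [0,0,70],
    [0,0,100],
    [0,0,135],
    [0,0,170],
    [-10,0,190],
    [-30,0,195],
    [-50,0,195],
    [-50,0,195]
  ],
  "turn": [0,0,0,0,0,0,0,0,0,0,0]
}}

```text
clock: 13.28
position: [0.4441, -0.0171, 0.2595]
ee_rot: [0.052, 0.999, -0.0, 0.0]
ft_force: [0.5, -1.4, -0.3]
grip_width: -0.001
```

Run:
```python
from h import *
P={n:manip.camera(n) for n in("scene","top")}
o=manip.get_obs();print(o["position"],o["clock"],o["ft_force"])
for l in("broad_pull","slim_pull","shut_pull","jar_center"):
    D={n:manip.pinpoint(P[n],l) for n in P}
    for n in D: print(l,n,[(np.round(d["at"],1).tolist(),round(d["confidence"],2)) for d in D[n]])
    if all(D.values()): print(tri([ray(P[n],D[n][0]["at"]) for n in D]))
cv2.imwrite("pics/end.png",cv2.resize(np.hstack([P["scene"]["frame"][80:330,110:410],P["top"]["frame"][60:310,90:450]]),(792,300))[:,:,::-1])
```

```text
[ 0.44595798 -0.01668202  0.25914845] 13.3833 [ 0.21698731 -0.26563488  0.13541115]
broad_pull scene [([243.2, 173.0], 0.73)]
broad_pull top [([310.9, 212.7], 0.93)]
(array([ 0.47699076, -0.01199692,  0.09638887]), [3.3, 3.3])
slim_pull scene [([239.9, 207.3], 0.82)]
slim_pull top [([239.6, 160.6], 0.59)]
(array([0.57862056, 0.15746711, 0.17265227]), [1.6, 1.6])
shut_pull scene [([192.9, 119.9], 0.74)]
shut_pull top [([402.1, 180.3], 0.65)]
(array([ 0.5413337 , -0.18612566,  0.1810986 ]), [4.1, 4.1])
jar_center scene [([375.4, 296.9], 0.62)]
jar_center top [([126.9, 230.5], 0.69)]
(array([0.41909966, 0.4226052 , 0.0701151 ]), [6.1, 6.1])
```

View pics/end.png

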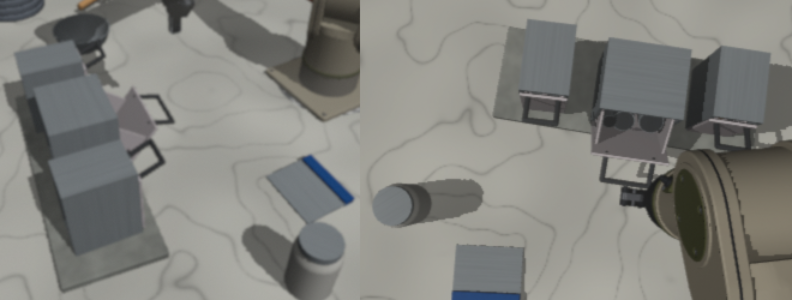

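The slim bin is shut (z 0.173). The broad bin is at its stop, with the bar at z ≈ 0.096–0.10 (0.102 expected). The other slim bin and the jar stand where they were, and the arm is clear.

```bash
python3 -c "
from workcell import manip
print(manip.hand_in())"
```

```text
the job is handed in; nothing more can be done
None
```

I pushed the open slim bin (the left-hand one) shut, then pulled the broad bin forward to its stop, and handed in at about 13.4 s of the 45 s allowed.

- **Slim bin:** My first push was too high: the closed fingers passed over the bar without moving the bin. I repeated it about 20 mm lower, and the bin snapped home. A light nudge then met a hard stop at about 23 N, and the last pictures put the bar at z 0.173, which is its shut height.
- **Broad bin:** The fingers hooked its bar from behind and drew it along its arc. It stopped moving under about 15 N, at the position expected for 0.70 rad. After release the camera read the bar at z 0.096, against 0.102 expected; the two views disagreed by about 3 mm there.
- **Other slim bin and jar:** Neither was touched. Their readings changed by up to about 10 mm between the first and last pictures, against a mismatch between the two views of 4 to 7 mm. In the final picture both look unmoved and the slim bin is shut.
- **Unexplained:** The fingertip showed about 6 pixels higher in the scene camera than the stated TCP. I worked around it by pushing lower and did not find the cause.

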